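Fit the mixing paddle to the bench mixer drive

ROBOT

A 6-joint arm with a two-finger parallel gripper is mounted at the origin on the work surface. World frame = base frame: x ahead of the robot, y to its left, z up, the work surface at z = 0. Lengths are in m, angles in degrees, forces in N, time in s.
With the tool pointing down it reaches from about 0.3 to 0.75 m from the base axis. Payload 8.5 kg.
Tool frame: the origin (TCP) lies between the finger pads, 19 mm behind the fingertips; this is the grasp point; z points along the fingers, y is the line along which they close (so a half turn about z gives the same grasp; the last joint's range is limited). The gripper opens to 85 mm and grips with 20 to 120 N. Pads are 22 mm wide; open, the fingers measure 114 mm over their backs; the gripper's body (76 mm by 85 mm) begins 54 mm behind the grasp point. The pads swing forward as they close: fully open they stand 13 mm farther back than shut.
Start: joints at [58.654, 21.807, 74.336, -0, 83.858, -12.336], TCP at [0.179, 0.52, 0.25] pointing down, gripper open.
Joint ranges: [-178.18, 178.18], [-50.72, 133.34], [12.68, 142.11], [-81.47, 261.47], [9.98, 163.14], [-165.26, 165.26]. Speed limits (degrees/s): [136.94, 136.94, 180, 180, 180, 180].

INTERFACE

Orientations are given as a 3x3 rotation matrix whose columns are the frame's x, y, z axes.
In Python, from rig import env, optics gives the robot as it stands.
- The arm moves only by the shell command python3 -m jog 'ROWS' [OPENING] [FORCE]. ROWS is JSON, a list of rows, each an object with "linear": the shift along the tool's x, y, z in units of 40 mm (1.0 is 40 mm), a list of three; "roll": the turn about the tool's z in units of 5 degrees (1.0 is 5 degrees). A call has 1 to 12 rows; each row shifts and turns the commanded pose from where the row before left it, along the tool's axes as they then stand; what a row does not reach is not made up. A row lasts 1/12 s, in which the tool goes at most 41.7 mm and 7.16 degrees, less where a joint would pass 70% of its speed; a pose out of reach is approached as far as the arm can. A call is refused whole if a number of a shift passes 1 or a number of a turn 1, either way. A call with a gripper value outside its range is refused whole. OPENING is the opening, from -1 (shut) to 1 (fully open), set as the call begins (- or left out, the last holds). The fingers move at their own pace and stop on an object; FORCE is the grip in N (left out, the last holds). Time passes only in rows, so rows that do not move let the fingers close. It gives the time, the measured TCP pose, the force, the opening and the grip force at its end, in the units of the state.
- env.observe(): the state, without advancing time (a new reading comes with each control period).
- optics.get_image(name): name is "scene" or "side" or "wrist"; returns the picture (420x560x3 uint8, red, green, blue); there is no depth.
- optics.calibration(name): a dict with "fov_y" (degrees; the focal length in pixels is half the picture's height over the tangent of half this angle, whatever the lens; pixels are square), "cx", "cy" (the principal point, pixels), "T" (4x4, takes a point from camera to world coordinates). Camera axes: x right, y down, z forward; pixel columns grow to the right and rows downward; lengths in m; the calibration is good to about 2 mm. The wrist camera is an equidistant fisheye: a pixel r from the principal point sees the ray r / f radians off the axis. A picture is of the moment at which its call begins: read the wrist's pose just before it. calibration takes no time and is no camera call; for the wrist camera it gives the pose at the moment of the call.
- env.close_job(): hands the job in; it is judged then, once.
The state is a dict: "time_s": time; "q": joint angles; "qvel": joint speeds; "joint_efforts": joint torques, N m; "position": TCP position; "tool_rot": TCP orientation; "ft_force": force on the tool from outside, world axes, zero at the start; "wrist_torque": the same for the moment, N m; "grip_width": finger opening in m; "gripper_force": force on a finger pad.
Only numpy, scipy, OpenCV 4.12 (cv2) and the standard library are available. Lean on these libraries where they do the work, as an engineer would, in place of code of your own. Each camera call takes 0.05 s, during which the arm holds its last target. There are 200 camera calls.

TASK

Swing the sprung lever on the side of the mixer base away from you all the way to its stop, so that it draws the dust shutter off the drive socket, and let it spring back. Then take the two-bladed paddle (not the disc) out of the rack by its square grip, turn it until its cross-shaped foot meshes with the socket, slide it fully home against the sprung ejector and finish while still gripping it and keeping it pressed home. Leave the disc in its rack and the other things where they are.

Things in the scene. Friction and masses are not known exactly. Their poses are not given: they have to be found in the camera images.
- machine: Fixed mixer base without bowl, white housing, steel deck, 200 x 200 mm, deck top 110 mm above the table. Origin: centre of its underside; x to its rear (roughly away from the robot), y to its left, z up. Drive socket in the deck at x = -20, y = 0 mm. Lever on its right side, pivot at x = 0, y = -130 mm, 95 mm up. Shutter guides 5 mm high on the deck at y = +-31 mm.
- lever_bar (a point): Middle of the lever's black T bar (16 mm diameter, 60 mm long, along the machine's y), 95 mm from the lever's pivot; the lever stands up from its pivot, and the bar is about 180 mm above the table at rest.
- lever (a joint): Lever angle in rad: 0 at rest (leaning 0.45 rad towards the machine's -x, to the robot), 0.9 at its stop (leaning as far towards +x). Sprung: about 2 N at the bar to start, 6 N at the stop; springs back to 0 when let go.
- shutter (a joint): Aluminium dust shutter, 44 x 56 x 5 mm, lying on the deck over the socket: 0 closed, about 0.053 m when slid fully open to the machine's rear. A thin steel pusher bar in front of it (9 mm high, moved by the lever, 60 mm per rad) pushes it open and goes back with the lever; the shutter stays open by friction, its front edge clear of the paddle's flange.
- socket (a point): Centre of the drive socket's mouth, flush with the deck, hidden by the closed shutter. z up; x and y along the arms of its cross-shaped slot (each 9.2 mm wide, 26.6 mm long, four ways alike). Its angle varies; the drive is stiff (0.5 N m to turn). A sprung ejector pin stands in it, 12 mm below the mouth.
- ejector (a joint): Brass ejector pin in the socket, m: 0 up, 0.008 pressed down when the paddle is fully home; spring 5 N to start, 8 N when home. It lifts the paddle again if let go.
- paddle: Two-bladed paddle, 0.13-0.25 kg, 90 mm tall, upright in one of the rack's holes. Origin: centre of its foot's underside; z up, x along the blades. Cross-shaped foot 0-20 mm up (arms along x and y, 24 mm long, 7 wide, lowest 3 mm tapered); flange 40 mm across at 20-25 mm, its underside rests on the rack or, fully home, on the socket's rim; blades at 33-47 mm, reach 48 mm each side.
- disc: The other mixing tool, like the paddle in foot, flange and grip but with a flat disc 84 mm in diameter at 34-39 mm in place of the blades. Origin and axes as the paddle's. Stays in the rack.
- rack: Fixed wooden drying rack, 80 x 210 x 45 mm. Origin: centre of its underside; x across, y along it. Round holes 29 mm wide at y = +60 and -60 mm; the flanges rest on its top, so that the tools' origins stand 25 mm above the table.
- shaker_a: Amber spice jar, 42 mm diameter, 95 mm tall, in front of the gap between mixer and rack; leave alone. Origin: centre of its underside.
- shaker_b: Amber spice jar, 44 mm diameter, 100 mm tall, behind that gap; leave alone. Origin: centre of its underside.
- bowl: Blue bowl, 200 mm across, 95 mm tall, behind the rack; leave alone. Origin: centre of its underside.
- jar_c: Clear jar, 60 mm diameter, 130 mm tall, right of the mixer; leave alone. Origin: centre of its underside.
- cup: White cup, 76 mm across, 85 mm tall, right behind the mixer; leave alone. Origin: centre of its underside.
- jerky_gun: Red and white jerky press gun, 300 mm long, on a blue mat left of the rack; leave alone.
- spatula: Spatula on the blue mat, beside the gun; leave alone.
- paddle_grip (a point): Centre of the paddle's square grey grip, 75 mm above the paddle's origin, axes as the paddle's: 24 x 24 mm, 30 mm tall, its faces square to the paddle's x and y; the shaft below is 22 mm in diameter.

How it is judged (in metres and radians):
On the way, in this order (a step that is already met when the one before it is completed fails the run):
1. the lever is swung to its stop (value of joint lever above 0.82 rad), for 0.05 s.
2. the lever is back at rest and the shutter is open (value of joint lever below 0.08 rad and value of joint shutter above 0.044 m), for 0.2 s.
3. the paddle is out of the rack, held by the fingers (height (world z) of paddle above 0.06 m and contact force between the fingers and paddle above 0.8 N), for 0.1 s.
At the end, for the whole second after the job is handed in: Paddle in the socket within 2.5 mm of full depth, centred to 4 mm, upright to 0.08 rad, still; ejector pressed over 5.5 mm; grip between the fingers (TCP within 30 mm of its centre), over 3 N on it; lever back (under 0.1 rad), shutter open (over 42 mm), disc within 20 mm of its place (z of paddle in the frame of socket below -0.0175 m and horizontal distance between paddle and socket below 0.004 m and angle between paddle's own z axis and vertical below 0.08 rad and value of joint ejector above 0.0055 m and contact force between the fingers and paddle above 3 N and linear speed of paddle below 0.02 m/s and value of joint lever below 0.1 rad and value of joint shutter above 0.042 m and distance of disc from where it was at the start of the episode below 0.02 m and distance between the grasp point and paddle_grip below 0.03 m); the arm keeps its last pose, push and grip.
It fails at once if a bystander is shoved more than 30 mm (distance of any of shaker_a, shaker_b, bowl, jar_c, cup, jerky_gun, spatula from where it was at the start of the episode above 0.03 m).
It fails at once if the disc is taken out of the rack (distance of disc from where it was at the start of the episode above 0.03 m).
It also fails if it takes over 61 s, if anything falls off the work surface, if the arm or the gripper's body presses on something with over 40 N, if the wrist force passes 120 N, or if a joint passes its speed limit or range.

## Working session

There is one attempt and no reset: what is moved stays moved. The work goes in short steps, Python scripts to look and compute and a shell command to move; the robot and the scene stay as the last step left them, time stands still between calls to the robot, and variables do not carry over. Pictures are saved under pics/ and viewed, at most 10 in all, crops included, and the job is handed in when it is done.

```bash
ls; mkdir -p pics
python3 - <<'E'
from rig import env, optics
import cv2, numpy as np
s=env.observe(); print(s['time_s'],s['position'],np.round(s['tool_rot'],3).tolist())
for n in ("scene","side"):
    c=optics.calibration(n); print(n,c['fov_y'],c['cx'],c['cy'],np.round(c['T'],3).tolist())
    cv2.imwrite(f'pics/{n}0.png',optics.get_image(n)[:,:,::-1])
E
```

```text
pics
0.0 [0.17904133 0.51977282 0.24939408] [[-0.945, 0.326, -0.001], [0.326, 0.945, -0.001], [0.0, -0.001, -1.0]]
scene 46.52661574299824 277.93204925960407 205.17696667384962 [[0.442, 0.778, -0.446, 1.241], [0.897, -0.376, 0.234, -0.301], [0.014, -0.503, -0.864, 1.414], [0.0, 0.0, 0.0, 1.0]]
side 46.75797279532482 275.5087220043214 209.74155511341203 [[0.99, -0.101, 0.099, 0.405], [-0.14, -0.766, 0.627, -0.971], [0.012, -0.634, -0.773, 1.388], [0.0, 0.0, 0.0, 1.0]]
```

View pics/scene0.png

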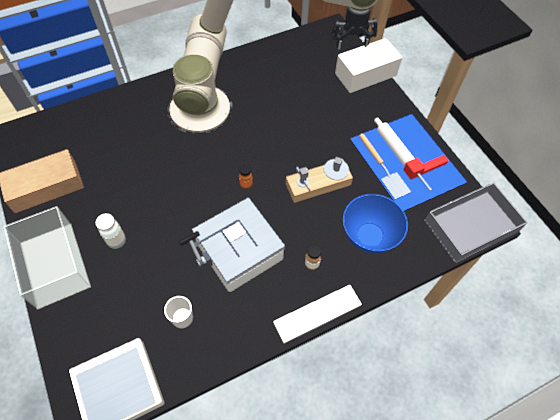

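View pics/side0.png

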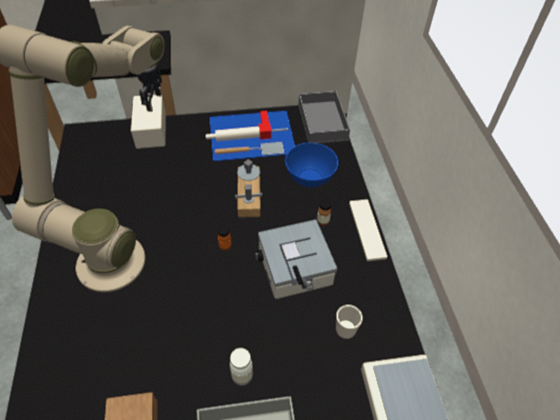

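The scene view shows the mixer at about (238,240), lever bar at (189,238), paddle at (304,175) and disc at (336,165). In the side view the mixer is at (297,255), the lever bar at (297,274), paddle (248,193) and disc (248,168).

Run:
```python
import cv2, numpy as np
a=cv2.imread('pics/scene0.png');b=cv2.imread('pics/side0.png')
def crop(i,x,y,w,h): return cv2.resize(i[y:y+h,x:x+w],(w*4,h*4),interpolation=cv2.INTER_CUBIC)
top=np.hstack([crop(a,175,190,115,105),crop(b,245,210,85,105)])
bot=np.hstack([crop(a,280,150,80,45),np.zeros((180,80,3),np.uint8),crop(b,215,152,100,45)])
cv2.imwrite('pics/crop.png',np.vstack([top,np.zeros((0,800,3),np.uint8),bot]))
```

```text
(no output)
```

View pics/crop.png

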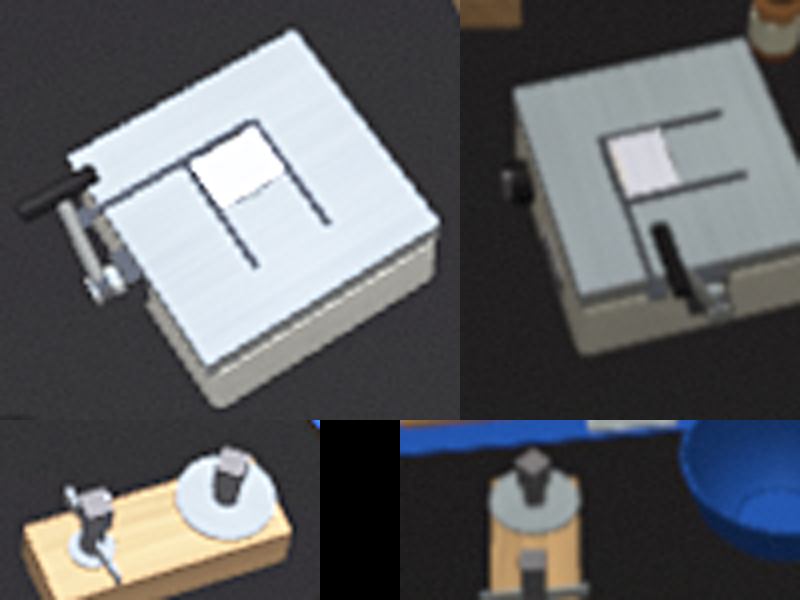

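```bash
cat > h.py <<'E'
from rig import env, optics
import numpy as np, cv2
def ray(n,u,v,c=None):
    c=c or optics.calibration(n); f=210/np.tan(np.radians(c['fov_y']/2))
    x,y=(u-c['cx'])/f,(v-c['cy'])/f
    if n=='wrist':
        r=np.hypot(x,y); k=np.sin(r)/max(r,1e-9); d=np.array([x*k,y*k,np.cos(r)])
    else: d=np.array([x,y,1.])
    T=np.array(c['T']); d=T[:3,:3]@d
    return T[:3,3],d/np.linalg.norm(d)
def plane(n,u,v,z,c=None):
    o,d=ray(n,u,v,c); return o+d*(z-o[2])/d[2]
def tri(r1,r2):
    (o1,d1),(o2,d2)=r1,r2
    t=np.linalg.lstsq(np.c_[d1,-d2],o2-o1,rcond=None)[0]
    p,q=o1+t[0]*d1,o2+t[1]*d2; return (p+q)/2,np.linalg.norm(p-q)
E
python3 - <<'E'
from h import *
np.set_printoptions(precision=4,suppress=True)
S=lambda x,y:(175+x/4,190+y/4)
D=lambda x,y:(245+(x-460)/4,210+y/4)
for k,p in dict(FL=(293,30),FR=(70,157),RR=(207,368),RL=(438,222),shA=(192,162),shB=(255,122),shC=(290,175),shD=(230,208)).items(): print(k,plane('scene',*S(*p),.110 if k[0]!='s' else .115))
for k,p in dict(FL=(515,92),RL=(745,38),FR=(585,302),shFL=(603,137),shFR=(630,200)).items(): print('side',k,plane('side',*D(*p),.110 if k[0]!='s' else .115))
print('bar',tri(ray('scene',*S(58,194)),ray('side',*D(672,265))))
for k,a,b in (('pad',(97,80),(533,138)),('disc',(233,40),(533,40))):
    a=(280+a[0]/4,150+a[1]/4); b=(215+(b[0]-400)/4,152+b[1]/4)if 0 else (215+(b[0]-400)/4,152+b[1]/4)
    print(k,tri(ray('scene',*a),ray('side',*b)),plane('scene',*a,.115),plane('side',*b,.115))
E
```

```text
FL [ 0.5034 -0.0195  0.11  ]
FR [ 0.5321 -0.2159  0.11  ]
RR [ 0.7309 -0.1899  0.11  ]
RL [0.7003 0.0081 0.11  ]
shA [ 0.5782 -0.1361  0.115 ]
shB [ 0.5676 -0.0801  0.115 ]
shC [ 0.6199 -0.0748  0.115 ]
shD [ 0.6254 -0.1258  0.115 ]
side FL [ 0.4998 -0.0249  0.11  ]
side RL [0.6975 0.0057 0.11  ]
side FR [ 0.5287 -0.2277  0.11  ]
side shFL [ 0.5639 -0.0824  0.115 ]
side shFR [ 0.576  -0.1448  0.115 ]
bar (array([ 0.5895, -0.2391,  0.1699]), np.float64(0.002669975280313438))
pad (array([0.487 , 0.1862, 0.1079]), np.float64(0.0015710296180177663)) [0.4904 0.1843 0.115 ] [0.4869 0.1789 0.115 ]
disc (array([0.5002, 0.3055, 0.1091]), np.float64(0.0003289070655506232)) [0.5037 0.3026 0.115 ] [0.4997 0.2998 0.115 ]
```

The deck corners give a machine centre of about (0.615, -0.107) with a yaw of 8.3°. The bar measured at (0.590, -0.239, 0.170) agrees with the 0.593, -0.241, 0.180 I predicted. The paddle is near (0.488, 0.183) and the disc near (0.501, 0.303), 120 mm apart as expected. I'll go to the robot side of the lever bar with the fingers shut.

```bash
python3 -m jog '[{"linear":[0,0,0],"roll":-1},{"linear":[0,0,0],"roll":-1},{"linear":[0,0,0],"roll":-1},{"linear":[0,0,0],"roll":-1},{"linear":[0,0,0],"roll":-1},{"linear":[0,0,0],"roll":-0.5}]' -1 40
python3 -m jog '[{"linear":[-0.3,-0.9,0],"roll":0},{"linear":[-0.3,-0.9,0],"roll":0},{"linear":[-0.3,-0.9,0],"roll":0},{"linear":[-0.3,-0.9,0],"roll":0},{"linear":[-0.3,-0.9,0],"roll":0},{"linear":[-0.3,-0.9,0],"roll":0},{"linear":[-0.3,-0.9,0],"roll":0},{"linear":[-0.3,-0.9,0],"roll":0},{"linear":[-0.3,-0.9,0],"roll":0},{"linear":[-0.3,-0.9,0],"roll":0},{"linear":[-0.3,-0.9,0],"roll":0},{"linear":[-0.3,-0.9,0],"roll":0}]'
```

```text
time_s: 0.6
position: [0.1791, 0.5199, 0.2496]
tool_rot: [[-0.988, -0.152, -0.0], [-0.152, 0.988, -0.001], [0.001, -0.001, -1.0]]
ft_force: [0.3, -0.1, 0.8]
grip_width: 0.0122
gripper_force: 0.0
time_s: 1.6
position: [0.3856, 0.1121, 0.25]
tool_rot: [[-0.989, -0.148, -0.0], [-0.148, 0.989, 0.0], [0.0, 0.0, -1.0]]
ft_force: [-0.3, 0.6, 0.3]
grip_width: 0.0
gripper_force: 0.0
```

```bash
python3 -m jog '[{"linear":[-0.25,-0.95,0],"roll":0},{"linear":[-0.25,-0.95,0],"roll":0},{"linear":[-0.25,-0.95,0],"roll":0},{"linear":[-0.25,-0.95,0],"roll":0},{"linear":[-0.25,-0.95,0],"roll":0},{"linear":[-0.25,-0.95,0],"roll":0},{"linear":[-0.25,-0.95,0],"roll":0},{"linear":[-0.25,-0.95,0],"roll":0},{"linear":[-0.25,-0.95,0],"roll":0},{"linear":[-0.25,-0.95,0],"roll":0},{"linear":[0,0,0],"roll":0}]'
python3 - <<'E'
from h import *
cv2.imwrite('pics/w1.png',cv2.resize(np.ascontiguousarray(optics.get_image('wrist')[:,:,::-1]),(800,600)))
E
```

```text
time_s: 2.52
position: [0.5415, -0.2529, 0.2481]
tool_rot: [[-0.99, -0.143, -0.001], [-0.143, 0.99, -0.001], [0.001, -0.001, -1.0]]
ft_force: [-0.7, 0.6, 0.3]
grip_width: 0.0
gripper_force: 0.0
```

View pics/w1.png

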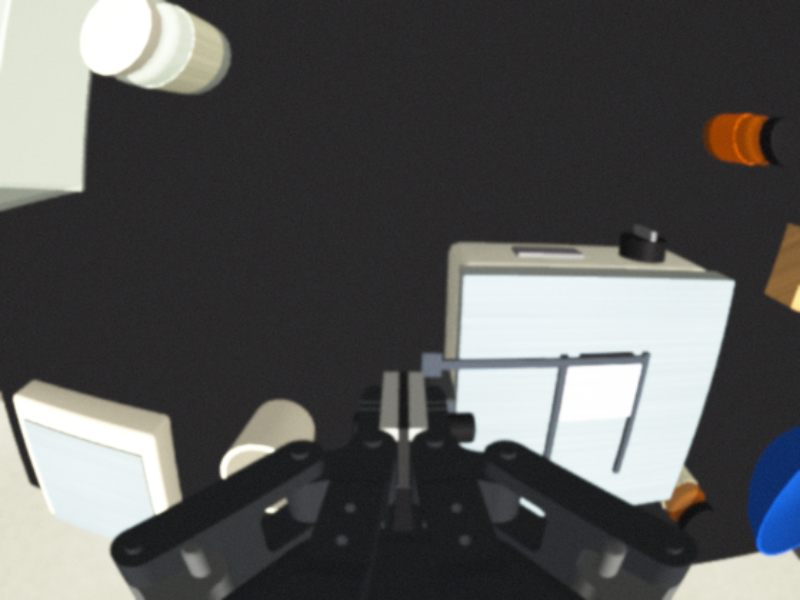

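The wrist view shows the bar at about (413,427), in line with the closed fingers at x≈403. The yaw matches the machine and the path down is clear.

```bash
python3 -m jog '[{"linear":[0,0.05,0.5],"roll":0},{"linear":[0,0.05,0.5],"roll":0},{"linear":[0,0,0.43],"roll":0},{"linear":[0,0,0],"roll":0}]'
python3 -m jog '[{"linear":[-0.2,0,0],"roll":0},{"linear":[-0.2,0,0],"roll":0},{"linear":[-0.2,0,0],"roll":0},{"linear":[-0.2,0,0],"roll":0},{"linear":[-0.2,0,0],"roll":0},{"linear":[-0.2,0,0],"roll":0},{"linear":[-0.2,0,0],"roll":0},{"linear":[-0.2,0,0],"roll":0},{"linear":[-0.2,0,0],"roll":0},{"linear":[-0.2,0,0],"roll":0},{"linear":[-0.2,0,0],"roll":0},{"linear":[-0.2,0,0],"roll":0}]'
```

```text
time_s: 2.9
position: [0.5383, -0.2412, 0.1896]
tool_rot: [[-0.989, -0.148, -0.006], [-0.148, 0.989, 0.004], [0.005, 0.005, -1.0]]
ft_force: [0.2, -0.6, -0.5]
grip_width: -0.0
gripper_force: 0.0
time_s: 3.9
position: [0.6347, -0.2292, 0.1928]
tool_rot: [[-0.989, -0.147, -0.002], [-0.147, 0.989, -0.001], [0.003, -0.0, -1.0]]
ft_force: [-5.6, -3.2, -4.3]
grip_width: -0.0003
gripper_force: 3.1
```

```bash
python3 -m jog '[{"linear":[-0.1,0,0],"roll":0},{"linear":[-0.1,0,0],"roll":0},{"linear":[-0.1,0,0],"roll":0},{"linear":[-0.1,0,0],"roll":0},{"linear":[0,0,0],"roll":0}]'
```

```text
time_s: 4.32
position: [0.65, -0.2264, 0.1913]
tool_rot: [[-0.989, -0.148, -0.005], [-0.148, 0.989, 0.001], [0.005, 0.002, -1.0]]
ft_force: [-6.0, -0.8, -4.6]
grip_width: -0.0001
gripper_force: 3.1
```

```bash
python3 -m jog '[{"linear":[-0.06,0,0],"roll":0},{"linear":[-0.06,0,0],"roll":0},{"linear":[0,0,0],"roll":0}]';python3 -m jog '[{"linear":[-0.06,0,0],"roll":0},{"linear":[-0.06,0,0],"roll":0},{"linear":[0,0,0],"roll":0}]'
```

```text
time_s: 4.57
position: [0.6528, -0.2259, 0.1911]
tool_rot: [[-0.989, -0.147, -0.011], [-0.147, 0.989, 0.001], [0.011, 0.003, -1.0]]
ft_force: [-16.2, -1.6, -4.6]
grip_width: -0.0002
gripper_force: 7.9
time_s: 4.82
position: [0.6541, -0.2258, 0.1907]
tool_rot: [[-0.989, -0.145, -0.021], [-0.145, 0.989, 0.002], [0.02, 0.005, -1.0]]
ft_force: [-34.6, -2.6, 1.4]
grip_width: -0.0005
gripper_force: 17.5
```

The force jumped from 6 N to 16 N and then 35 N, so the lever is at its stop. I'll back off and let it follow.

```bash
python3 -m jog '[{"linear":[0.3,0,0],"roll":0},{"linear":[0.3,0,0],"roll":0},{"linear":[0.3,0,0],"roll":0},{"linear":[0.3,0,0],"roll":0},{"linear":[0.3,0,0],"roll":0},{"linear":[0.3,0,0],"roll":0},{"linear":[0.3,0,0],"roll":0},{"linear":[0.3,0,0],"roll":0},{"linear":[0.3,0,0],"roll":0},{"linear":[0.3,0,0],"roll":0},{"linear":[0.4,0,0],"roll":0},{"linear":[0,0,-0.5],"roll":0}]'
python3 -m jog '[{"linear":[0,0,-0.8],"roll":0},{"linear":[0,0,-0.8],"roll":0},{"linear":[0,0,0],"roll":0},{"linear":[0,0,0],"roll":0}]' 1
python3 - <<'E'
from h import *
im=optics.get_image('scene')[:,:,::-1]; w=optics.get_image('wrist')[:,:,::-1]
a=cv2.resize(im[190:295,175:290],(460,420),interpolation=cv2.INTER_CUBIC); b=cv2.resize(w,(340,255))
o=np.zeros((420,800,3),np.uint8);o[:,:460]=a;o[:255,460:]=b;cv2.imwrite('pics/s2.png',o)
E
```

```text
time_s: 5.82
position: [0.5233, -0.2446, 0.2103]
tool_rot: [[-0.989, -0.147, -0.006], [-0.147, 0.989, 0.004], [0.005, 0.005, -1.0]]
ft_force: [1.2, -0.8, -1.2]
grip_width: 0.0003
gripper_force: 0.0
time_s: 6.15
position: [0.5265, -0.2454, 0.2789]
tool_rot: [[-0.989, -0.148, 0.004], [-0.148, 0.989, -0.003], [-0.004, -0.003, -1.0]]
ft_force: [-0.3, -0.0, -0.5]
grip_width: 0.0486
gripper_force: 0.0
```

View pics/s2.png

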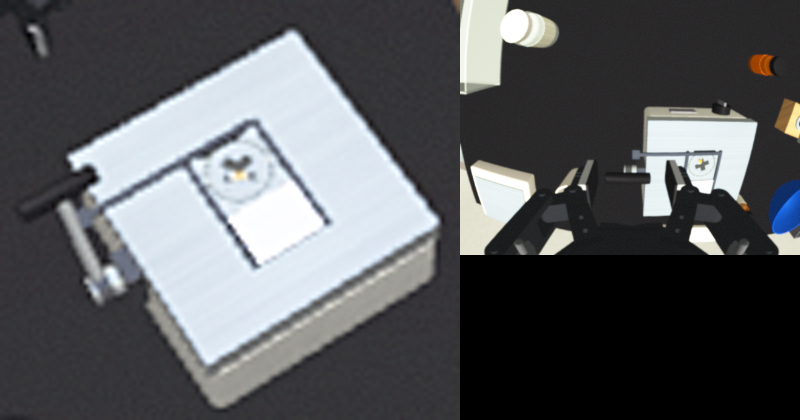

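The shutter is open, the cross-shaped socket shows at (240,170) in the crop, and the lever is back at rest. Next I'll bring the wrist camera over the socket.

Run:
```python
from h import *
np.set_printoptions(precision=4,suppress=True)
s=env.observe();c=optics.calibration('wrist');T=np.array(c['T']);R=np.array(s['tool_rot'])
print(c['fov_y'],c['cx'],c['cy'],'cam in tool',R.T@(T[:3,3]-s['position']),'\n',R.T@T[:3,:3])
```

```text
65.70646984690485 282.08173784776005 209.6650184856931 cam in tool [ 0.0844 -0.001  -0.1229] 
 [[-0.0007 -0.9445 -0.3285]
 [ 1.     -0.0007 -0.0001]
 [-0.0002 -0.3285  0.9445]]
```

```bash
python3 -m jog '[{"linear":[-0.7,0.62,0],"roll":0},{"linear":[-0.7,0.62,0],"roll":0},{"linear":[-0.7,0.62,0.2],"roll":0},{"linear":[-0.7,0.62,0.2],"roll":0},{"linear":[-0.65,0.62,0.3],"roll":0},{"linear":[0,0,0],"roll":0},{"linear":[0,0,0],"roll":0}]'
python3 - <<'E'
from h import *
c=optics.calibration('wrist')
w=np.ascontiguousarray(optics.get_image('wrist')[:,:,::-1]);cv2.imwrite('pics/w3raw.png',w)
o,d=np.array(c['T'])[:3,3],0
p=np.array(c['T']);p=np.linalg.inv(p)@np.array([.595,-.110,.11,1]);x,y,z=p[:3]
th=np.arctan2(np.hypot(x,y),z);f=210/np.tan(np.radians(c['fov_y']/2));u=c['cx']+f*th*x/np.hypot(x,y);v=c['cy']+f*th*y/np.hypot(x,y)
print(u,v)
u0,v0=int(u)-50,int(v)-45
np.savez('w3.npz',T=c['T'],o=[u0,v0])
cv2.imwrite('pics/w3.png',cv2.resize(w[v0:v0+90,u0:u0+100],None,fx=6,fy=6,interpolation=cv2.INTER_CUBIC)); print(u0,v0)
E
```

```text
time_s: 6.83
position: [0.644, -0.1004, 0.2462]
tool_rot: [[-0.989, -0.151, -0.004], [-0.151, 0.989, 0.001], [0.004, 0.002, -1.0]]
ft_force: [-0.3, -0.6, 0.4]
grip_width: 0.0852
gripper_force: 0.0
280.40643628224086 144.38656524757664
230 99
```

View pics/w3.png

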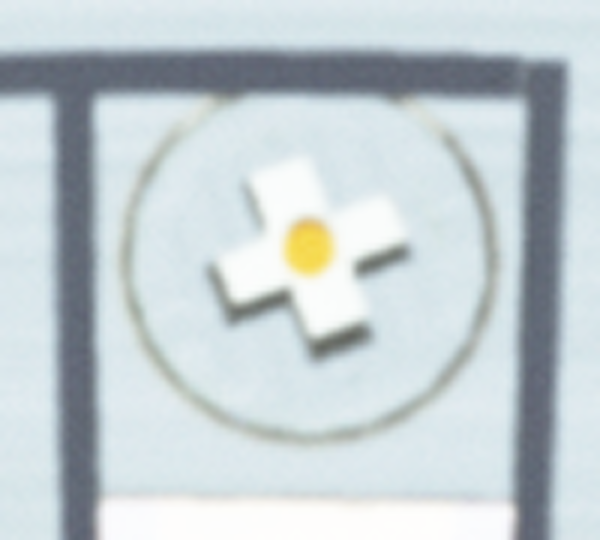

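Close view of the socket: arm tips are at about (278,167), (342,346), (400,220) and (221,292) in the 6x crop, and both pairs centre on (310,256). Now I'll turn that into a world position and angle.

Run:
```python
from h import *
np.set_printoptions(precision=4,suppress=True)
z=np.load('w3.npz');c=dict(optics.calibration('wrist'));c['T']=z['T']
P=[plane('wrist',230+(x+.5)/6-.5,99+(y+.5)/6-.5,.11,c)[:2] for x,y in ((278,167),(342,346),(400,220),(221,292),(310,256.3))]
for p in P: print(p)
print('len',np.linalg.norm(P[0]-P[1]),np.linalg.norm(P[2]-P[3]))
a=lambda v:np.degrees(np.arctan2(v[1],v[0]))%90
print(a(P[0]-P[1]),a(P[2]-P[3]))
q=[plane('wrist',230+x/6,99+y/6,.115,c)[:2] for x,y in((76,95),(79,500),(548,95),(533,500))]
print('guides',a(q[1]-q[0]),a(q[3]-q[2]),np.mean(q,0), env.observe()['q'])
```

```text
[ 0.5812 -0.1157]
[ 0.6038 -0.1036]
[ 0.5858 -0.0986]
[ 0.5989 -0.1207]
[ 0.5924 -0.1097]
len 0.0256343339537596 0.02572892412980994
27.99610309383465 30.786965546906274
guides 7.623935900276787 7.879919156328975 [ 0.5977 -0.1087] [ -19.3657   32.5551   56.4122   -0.0161   91.1804 -117.9209]
```

```bash
python3 -m jog '[{"linear":[0.2,0.95,0],"roll":0},{"linear":[0.2,0.95,0],"roll":0},{"linear":[0.2,0.95,0],"roll":0},{"linear":[0.2,0.95,0],"roll":0},{"linear":[0.2,0.95,0],"roll":0},{"linear":[0.2,0.95,0],"roll":0},{"linear":[0.2,0.95,0],"roll":0},{"linear":[0.2,0.95,0],"roll":0},{"linear":[0,0,0],"roll":0},{"linear":[0,0,0],"roll":0}]'
python3 - <<'E'
from h import *
c=optics.calibration('wrist')
w=np.ascontiguousarray(optics.get_image('wrist')[:,:,::-1]);cv2.imwrite('pics/w4raw.png',w)
np.savez('w4.npz',T=c['T'])
cv2.imwrite('pics/w4.png',cv2.resize(w[60:260,190:450],None,fx=3,fy=3,interpolation=cv2.INTER_CUBIC))
E
```

```text
time_s: 7.72
position: [0.5349, 0.1894, 0.2493]
tool_rot: [[-0.989, -0.149, 0.001], [-0.149, 0.989, -0.0], [-0.001, -0.0, -1.0]]
ft_force: [0.1, -0.8, 0.2]
grip_width: 0.0853
gripper_force: 0.0
```

View pics/w4.png

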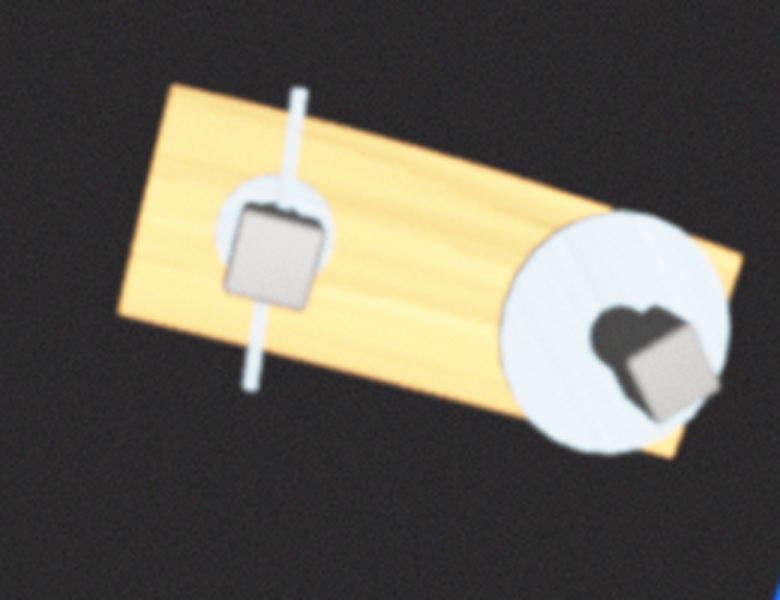

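The paddle's grip top has corners at about (245,210), (325,232), (304,310) and (223,290). Its blade tips are at (299,90) and (250,391), both in the 3x crop.

Run:
```python
from h import *
np.set_printoptions(precision=4,suppress=True)
z=np.load('w4.npz');c=dict(optics.calibration('wrist'));c['T']=z['T']
f=lambda x,y,h:plane('wrist',190+(x+.5)/3-.5,60+(y+.5)/3-.5,h,c)[:2]
K=[f(x,y,.115) for x,y in((247,208),(325,232),(304,310),(223,290))]
B=[f(299,88,.072),f(250,391,.072)]
a=lambda v:np.degrees(np.arctan2(v[1],v[0]))
print('grip',np.mean(K,0),[np.linalg.norm(K[i]-K[i-1]) for i in range(4)],[a(K[i]-K[i-1])%90 for i in range(4)])
print('blade',np.mean(B,0),np.linalg.norm(B[0]-B[1]),a(B[1]-B[0]), env.observe()['q'])
```

```text
grip [0.4877 0.1805] [np.float64(0.02292140794947385), np.float64(0.021459915066100246), np.float64(0.02177290577550629), np.float64(0.022306274227935078)] [np.float64(81.96416943710526), np.float64(81.28463779141316), np.float64(84.14703366764448), np.float64(84.30170382631378)]
blade [0.4882 0.1801] 0.09659494343872294 -0.5505264983732756 [  7.4307  23.6198  71.567   -0.0273  84.7845 -91.0383]
```

The position is settled at (0.488, 0.180). The grip faces read about 83°, while the blade line reads about 89.5°. I'll align to the grip faces, since the pads square up on those, and check again before descending.

```bash
python3 -m jog '[{"linear":[0,0,0],"roll":0.8},{"linear":[0,0,0],"roll":0.8},{"linear":[0,0,0],"roll":0.8},{"linear":[0,0,0],"roll":0.7},{"linear":[0,0,0],"roll":0}]'
python3 -m jog '[{"linear":[0.6,-0.2,0],"roll":0},{"linear":[0.54,-0.16,0.4],"roll":0},{"linear":[0,0,0.8],"roll":0},{"linear":[0,0,0.8],"roll":0},{"linear":[0,0,0.2],"roll":0},{"linear":[0,0,0],"roll":0},{"linear":[0,0,0],"roll":0},{"linear":[0,0,0],"roll":0}]'
python3 - <<'E'
from h import *
c=optics.calibration('wrist')
w=np.ascontiguousarray(optics.get_image('wrist')[:,:,::-1])
np.savez('w5.npz',T=c['T'])
cv2.imwrite('pics/w5.png',cv2.resize(w[200:380,160:400],None,fx=3,fy=3,interpolation=cv2.INTER_CUBIC))
E
```

```text
time_s: 8.18
position: [0.5362, 0.1869, 0.2487]
tool_rot: [[-0.992, 0.127, -0.0], [0.127, 0.992, -0.0], [0.0, -0.0, -1.0]]
ft_force: [-0.7, -0.7, -0.1]
grip_width: 0.0856
gripper_force: 0.0
time_s: 8.85
position: [0.4897, 0.18, 0.1625]
tool_rot: [[-0.993, 0.122, 0.003], [0.122, 0.993, 0.0], [-0.003, 0.001, -1.0]]
ft_force: [0.1, -0.0, -0.4]
grip_width: 0.0854
gripper_force: 0.0
```

View pics/w5.png

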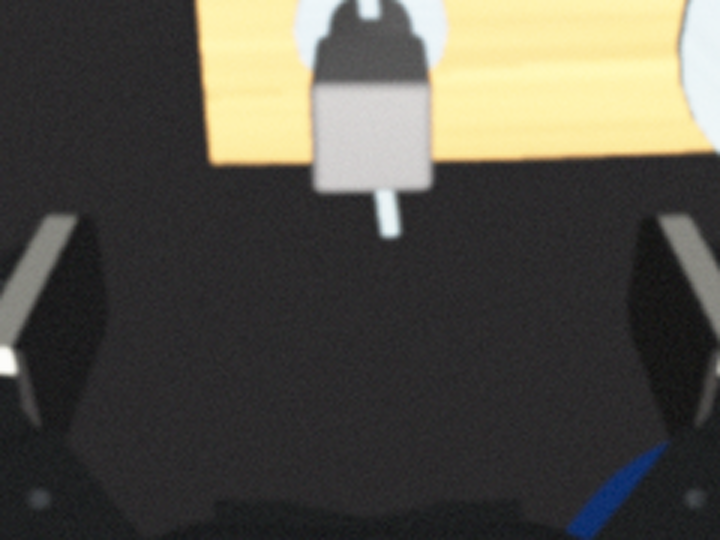

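The grip faces are square to the tool, with corners at about (313,83), (433,83), (433,192) and (313,192). It sits centred between the pads, which are at x≈75 and x≈660.

Run:
```python
from h import *
np.set_printoptions(precision=4,suppress=True)
z=np.load('w5.npz');c=dict(optics.calibration('wrist'));c['T']=z['T'];s=env.observe()
K=np.array([plane('wrist',160+(x+.5)/3-.5,200+(y+.5)/3-.5,.115,c) for x,y in((312,82),(434,82),(434,193),(312,193))])
print(K.mean(0),[np.linalg.norm(K[i]-K[i-1]) for i in range(4)])
print('in tool',np.array(s['tool_rot']).T@(K.mean(0)-s['position']),s['position'])
```

```text
[0.4874 0.1805 0.115 ] [np.float64(0.023905299124241112), np.float64(0.023037556359595236), np.float64(0.023924805501759978), np.float64(0.02423374261329421)]
in tool [0.0024 0.0001 0.0475] [0.4896 0.1801 0.1625]
```

```bash
python3 -m jog '[{"linear":[0.06,0,0.4],"roll":0},{"linear":[0,0,0.4],"roll":0},{"linear":[0,0,0.4],"roll":0},{"linear":[0,0,0.36],"roll":0},{"linear":[0,0,0],"roll":0}]'
python3 -m jog '[{"linear":[0,0,0],"roll":0},{"linear":[0,0,0],"roll":0},{"linear":[0,0,0],"roll":0},{"linear":[0,0,0],"roll":0},{"linear":[0,0,0],"roll":0},{"linear":[0,0,0],"roll":0},{"linear":[0,0,0],"roll":0},{"linear":[0,0,0],"roll":0}]' -1 70
```

```text
time_s: 9.32
position: [0.4857, 0.1804, 0.0973]
tool_rot: [[-0.993, 0.122, -0.002], [0.122, 0.993, -0.0], [0.002, -0.001, -1.0]]
ft_force: [-0.4, 0.3, -0.5]
grip_width: 0.0854
gripper_force: 0.0
time_s: 9.98
position: [0.4864, 0.1806, 0.0991]
tool_rot: [[-0.993, 0.122, 0.001], [0.122, 0.993, 0.0], [-0.001, 0.0, -1.0]]
ft_force: [-0.6, -0.1, 6.2]
grip_width: 0.0231
gripper_force: 68.3
```

```bash
python3 -m jog '[{"linear":[0,0,-0.3],"roll":0},{"linear":[0,0,-0.4],"roll":0},{"linear":[0,0,-0.6],"roll":0},{"linear":[0,0,-0.8],"roll":0},{"linear":[0,0,-0.8],"roll":0},{"linear":[0,0,-0.8],"roll":0},{"linear":[0,0,0],"roll":-1},{"linear":[0,0,0],"roll":-1},{"linear":[0,0,0],"roll":-1},{"linear":[0,0,0],"roll":-1},{"linear":[0,0,0],"roll":-1},{"linear":[0,0,0],"roll":-1}]'
python3 -m jog '[{"linear":[0,0,0],"roll":-1},{"linear":[0,0,0],"roll":-0.3},{"linear":[0,0,0],"roll":0},{"linear":[0,0,0],"roll":0}]'
```

```text
time_s: 10.98
position: [0.4858, 0.1805, 0.2461]
tool_rot: [[-0.919, -0.395, -0.001], [-0.395, 0.919, -0.0], [0.001, 0.0, -1.0]]
ft_force: [0.5, 0.4, -2.5]
grip_width: 0.0232
gripper_force: 68.9
time_s: 11.32
position: [0.486, 0.1805, 0.2462]
tool_rot: [[-0.871, -0.491, -0.001], [-0.491, 0.871, -0.0], [0.001, 0.0, -1.0]]
ft_force: [-0.6, -0.4, -2.3]
grip_width: 0.0231
gripper_force: 68.9
```

```bash
python3 -m jog '[{"linear":[0.14,-0.85,0],"roll":0},{"linear":[0.14,-0.85,0],"roll":0},{"linear":[0.14,-0.85,0],"roll":0},{"linear":[0.14,-0.85,0],"roll":0},{"linear":[0.14,-0.85,0],"roll":0},{"linear":[0.14,-0.85,0],"roll":0},{"linear":[0.14,-0.85,0],"roll":0},{"linear":[0.14,-0.85,0],"roll":0},{"linear":[0.14,-0.83,0],"roll":0},{"linear":[0,0,0],"roll":0},{"linear":[0,0,0],"roll":0}]'
python3 -m jog '[{"linear":[0,0,0.3],"roll":0},{"linear":[0,0,0.4],"roll":0},{"linear":[0,0,0.3],"roll":0},{"linear":[0,0,0],"roll":0},{"linear":[0,0,0],"roll":0},{"linear":[0,0,0],"roll":0},{"linear":[0,0,0],"roll":0}]'
```

```text
time_s: 12.23
position: [0.5926, -0.1114, 0.2456]
tool_rot: [[-0.872, -0.489, -0.001], [-0.489, 0.872, 0.001], [0.001, 0.001, -1.0]]
ft_force: [1.6, 0.2, -2.1]
grip_width: 0.0233
gripper_force: 69.5
time_s: 12.82
position: [0.5928, -0.1096, 0.2075]
tool_rot: [[-0.87, -0.493, 0.002], [-0.493, 0.87, -0.001], [-0.001, -0.001, -1.0]]
ft_force: [0.5, 0.2, -1.4]
grip_width: 0.0232
gripper_force: 69.4
```

```bash
python3 -m jog '[{"linear":[0.02,0,0.2],"roll":0},{"linear":[0,0,0.2],"roll":0},{"linear":[0,0,0],"roll":0},{"linear":[0,0,0],"roll":0}]'
python3 -m jog '[{"linear":[0,0,0.1],"roll":0},{"linear":[0,0,0.1],"roll":0},{"linear":[0,0,0.1],"roll":0},{"linear":[0,0,0],"roll":0},{"linear":[0,0,0],"roll":0}]'
```

```text
time_s: 13.15
position: [0.5915, -0.1103, 0.1897]
tool_rot: [[-0.871, -0.492, -0.001], [-0.492, 0.871, 0.001], [0.001, 0.001, -1.0]]
ft_force: [-0.4, 0.3, -1.7]
grip_width: 0.0234
gripper_force: 69.5
time_s: 13.57
position: [0.5917, -0.1103, 0.1782]
tool_rot: [[-0.87, -0.492, -0.0], [-0.492, 0.87, 0.0], [0.0, 0.0, -1.0]]
ft_force: [0.3, 0.9, -2.9]
grip_width: 0.0231
gripper_force: 69.5
```

The TCP is at 0.178 with no contact force, so the foot is already about 6 mm into the slot. I'll keep going down.

```bash
python3 -m jog '[{"linear":[0,0,0.1],"roll":0},{"linear":[0,0,0.1],"roll":0},{"linear":[0,0,0],"roll":0},{"linear":[0,0,0],"roll":0}]'
python3 -m jog '[{"linear":[0,0,0.08],"roll":0},{"linear":[0,0,0.08],"roll":0},{"linear":[0,0,0],"roll":0},{"linear":[0,0,0],"roll":0}]'
```

```text
time_s: 13.9
position: [0.5921, -0.1104, 0.1709]
tool_rot: [[-0.87, -0.492, 0.001], [-0.492, 0.87, -0.0], [-0.001, -0.001, -1.0]]
ft_force: [0.1, -0.1, 3.7]
grip_width: 0.0233
gripper_force: 70.2
time_s: 14.23
position: [0.5921, -0.1104, 0.1644]
tool_rot: [[-0.87, -0.492, 0.001], [-0.492, 0.87, -0.0], [-0.001, -0.001, -1.0]]
ft_force: [0.1, -0.3, 6.0]
grip_width: 0.0232
gripper_force: 70.6
```

```bash
python3 -m jog '[{"linear":[0,0,0.04],"roll":0},{"linear":[0,0,0],"roll":0},{"linear":[0,0,0],"roll":0}]'; python3 -m jog '[{"linear":[0,0,0.03],"roll":0},{"linear":[0,0,0],"roll":0},{"linear":[0,0,0],"roll":0}]'
```

```text
time_s: 14.48
position: [0.5921, -0.1104, 0.1641]
tool_rot: [[-0.87, -0.492, 0.002], [-0.492, 0.87, -0.001], [-0.002, -0.002, -1.0]]
ft_force: [-2.7, 1.6, 13.7]
grip_width: 0.023
gripper_force: 71.7
time_s: 14.73
position: [0.5921, -0.1104, 0.164]
tool_rot: [[-0.87, -0.492, 0.003], [-0.492, 0.87, -0.001], [-0.002, -0.003, -1.0]]
ft_force: [-5.9, 1.8, 21.9]
grip_width: 0.0232
gripper_force: 72.8
```

It is home: the TCP stopped at 0.164 as predicted, and the force is rising against the flange. One last look before handing in.

```bash
python3 -m jog '[{"linear":[0,0,0],"roll":0},{"linear":[0,0,0],"roll":0},{"linear":[0,0,0],"roll":0},{"linear":[0,0,0],"roll":0},{"linear":[0,0,0],"roll":0},{"linear":[0,0,0],"roll":0}]'
python3 - <<'E'
from h import *
im=optics.get_image('scene')[:,:,::-1]; b=optics.get_image('side')[:,:,::-1]
o=np.hstack([cv2.resize(im[150:295,170:370],(600,435)),cv2.resize(b[150:295,235:300],(195,435))]);cv2.imwrite('pics/end.png',o)
E
```

```text
time_s: 15.23
position: [0.5921, -0.1104, 0.164]
tool_rot: [[-0.87, -0.492, 0.003], [-0.492, 0.87, -0.001], [-0.002, -0.003, -1.0]]
ft_force: [-5.8, 1.8, 21.3]
grip_width: 0.0234
gripper_force: 72.8
```

View pics/end.png

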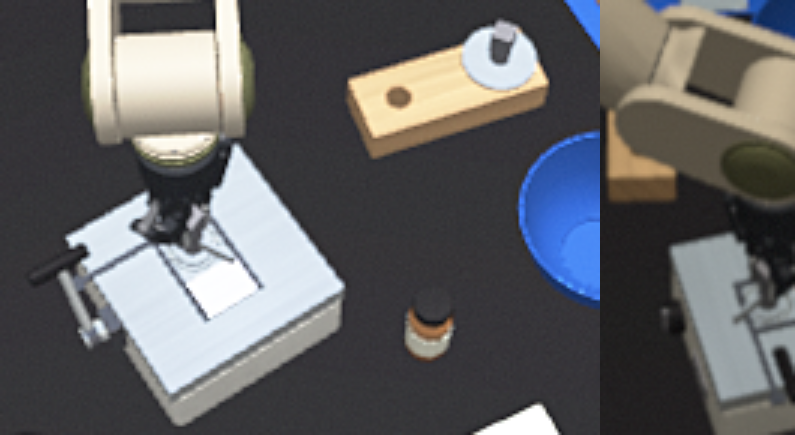

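The paddle is seated with its blade visible at (215,250). The shutter is open at (225,285), the lever is at rest at (58,265), and the disc is still in the rack at (500,55).

```bash
python3 -c "
from rig import env
print(env.close_job())"
```

```text
the job is handed in; nothing more can be done
None
```

I handed in the job at about 15 s: the lever went to its stop and sprang back, the shutter is open, and the paddle is fully home, gripped at about 73 N and pressed down at about 21 N, with the disc still in its rack; no verdict came back.

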